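# Swap the open consumables tray

## Robot

A 6-joint arm with a two-finger parallel gripper is mounted at the origin on a cart in front of the work surface, level with it; the furniture and walls round the work are solid. World frame = base frame: x ahead of the robot, y to its left, z up, the work surface at z = 0. Lengths are in mm, angles in rad, forces in N, time in s.
With the tool pointing down it reaches from about 300 to 775 mm from the base axis. Payload 14.6 kg.
Tool frame: the origin (TCP) lies midway between the tips of the shut fingers; the grasp point (between the pads) lies 19 mm behind it; z points along the fingers, y is the direction in which the jaws open and shut (so a half turn about z gives the same grasp; the last joint's range is limited). The gripper opens to 94 mm and grips with 3 to 60 N. Pads are 16 mm wide; open, the fingers measure 119 mm over their backs; the gripper's body (75 mm by 177 mm) begins 78 mm behind the grasp point.
Start: joints at [-1.248, 0.3, 1.521, -0, 1.321, -0.067], TCP at [208.994, -508.734, 205.446] pointing down, gripper open.
Joint ranges: [-3.03, 3.03], [-0.79, 2.21], [0.23, 2.52], [-1.04, 4.18], [0, 3.07], [-2.55, 2.55]. Speed limits (rad/s): [2.22, 2.22, 2.57, 3.14, 3.14, 3.14].

## Interface

Orientations are given as [roll, pitch, yaw] about the fixed x, y, z axes, in that order (R = Rz(yaw) Ry(pitch) Rx(roll)).
In Python, from cell import manip gives the robot as it stands.
- The arm moves only by the tool play_rows, never from a script. Its argument "commands" is a list of rows, each an object of numbers: "x", "y", "z": the shift along the tool's x, y, z in m; "wx", "wy", "wz": the turn, a rotation vector about the tool's x, y, z in degrees; "grip": the opening, from 0 (shut) to 1 (fully open). In form: [{"x": .., "y": .., "z": .., "wx": .., "wy": .., "wz": .., "grip": ..}, ...]. A call has 1 to 20 rows; each row shifts and turns the commanded pose from where the row before left it, along the tool's axes as they then stand; what a row does not reach is not made up. A row lasts 1/8 s, in which the tool goes at most 62.5 mm and 10.7 degrees, less where a joint would pass 70% of its speed; a pose out of reach is approached as far as the arm can. A call is refused whole if a number of a shift passes 0.0625 or a number of a turn 10.7, either way. A call with a gripper value outside its range is refused whole. The fingers move at their own pace and stop on an object; "squeeze" is the grip in N (left out, the last holds). Time passes only in rows, so rows that do not move let the fingers close. It gives the time, the measured TCP pose, the force and the opening at its end, in the units of the state.
- manip.read_state(): the state, without advancing time (a new reading comes with each control period).
- manip.camera(name): name is "side" or "top"; returns (picture, depth): 420x560x3 uint8, red, green, blue; 420x560 float32, mm along the optical axis (not along the pixel's ray), 0 where there is no reading.
- manip.camera_info(name): a dict with "intrinsics" (3x3 intrinsics, pixels), "k1" (the pictures are not rectified: a ray, as slopes to the right and down, at radius r is drawn at 1 + k1 r^2 times it, then the intrinsics apply), "camera_from_world" (4x4, takes a point from world to camera coordinates). Camera axes: x right, y up, looking along -z (the intrinsics and any distortion apply to the point x, -y, -z); pixel columns grow to the right and rows downward; lengths in mm; the calibration is good to about 2 mm. A picture is of the moment at which its call begins. camera_info takes no time and is no camera call.
- manip.sign_off(): hands the job in, once; it reports no verdict.
The state is a dict: "clock": time; "joints": joint angles; "qd": joint speeds; "effort": joint torques, N m; "eef_pos": TCP position; "eef_rot": TCP orientation; "wrist_force": force on the tool from outside, world axes, zero at the start; "moment": the same for the moment, N m; "finger_gap": finger opening in mm.
Only numpy, scipy, OpenCV 4.12 (cv2) and the standard library are available. Lean on these libraries where they do the work, as an engineer would, in place of code of your own. Each camera call takes 0.05 s, during which the arm holds its last target.

## Task

Two small lipped trays run in clear-topped boxes on the welding table, and only one may be out at a time. First push the tray with the two nuts (yellow lip) fully shut, then hook a fingertip behind the blue lip of the tray with the copper gas nozzle and draw it fully out to its stop. Do not pinch the lips, keep the nozzle and nuts lying in their trays, and leave the other things on the table alone.

Things in the scene. Friction and masses are not known exactly. Their poses are not given: they have to be found in the camera images.
- nozzle_tray (a joint): How far the nozzle's tray is drawn out of its box: 0 shut, 0.075 m at its outer stop. Starts nearly shut (0 to 4 mm). It slides with about 2 N of friction and stays where it is left.
- nut_tray (a joint): The same for the nuts' tray: 0 shut (firm stop), 0.075 m fully out. Starts 42 to 68 mm out. About 2 N of friction; stays where it is left.
- nozzle_lip_back (a point): Inner half of the blue upright lip at the front end of the nozzle's tray: the face to hook; 5 thick (x) x 84 wide (y) x 36 high, top edge 40 mm above the table. Origin: its centre (18 mm below the top edge); axes as the box's: +x points into the box, y along the lip. The pocket behind it is described under nozzle_floor.
- nozzle_lip_front (a point): Outer half of the same blue lip, facing the robot; 5 thick (x) x 84 wide (y) x 36 high, top edge 40 mm above the table. Origin: its centre (18 mm below the top edge); axes as the box's: +x points into the box, y along the lip. 
- nut_lip_back (a point): Inner half of the yellow lip of the nuts' tray, with the same pocket behind it; 5 thick (x) x 84 wide (y) x 36 high, top edge 40 mm above the table. Origin: its centre (18 mm below the top edge); axes as the box's: +x points into the box, y along the lip. 
- nut_lip_front (a point): Outer half of the same yellow lip, facing the robot; push here to shut the tray; 5 thick (x) x 84 wide (y) x 36 high, top edge 40 mm above the table. Origin: its centre (18 mm below the top edge); axes as the box's: +x points into the box, y along the lip. 
- nozzle_floor (a point): Point on the floor of the nozzle tray's compartment, at its centre, 8 mm above the table; moves with the tray. Compartment 102 (x) x 78 (y), walls 22 high. Axes as the box's. Between the compartment and the lip lies a free fingertip pocket, 54 mm long in x, open above and at both sides, its floor 8 mm above the table; the wall between pocket and compartment is 26 mm above the table at its top. Shut, the box front (56 high) is 50 mm behind the lip.
- nut_floor (a point): The same point of the nuts' tray.
- nozzle_box: Low grey steel box with a clear cover, bolted to the table, 120 deep (x) x 98 wide (y, 124 over its feet) x 56 high. Origin: centre of its underside; its open front faces its own -x, z up. It never moves. Its tray slides level along the box's -x. It holds the tray with the blue lip and the copper nozzle, seen through the cover.
- nut_box: Low grey steel box with a clear cover, bolted to the table, 120 deep (x) x 98 wide (y, 124 over its feet) x 56 high. Origin: centre of its underside; its open front faces its own -x, z up. It never moves. Its tray slides level along the box's -x. It holds the tray with the yellow lip and the two nuts.
- gas_nozzle: Loose copper tube nozzle, 25 across x 68 long, lying between two ribs in the tray with the blue lip. Origin: centre of its underside. To stay in the tray.
- nut_0: Loose rusty steel hexagon nut, 27 x 31 x 15, flat in the tray with the yellow lip. Origin: centre of its underside. To stay in the tray.
- nut_1: Loose bright steel hexagon nut, 27 x 31 x 15, flat in the tray with the yellow lip. Origin: centre of its underside. To stay in the tray.
- stub_plate: Bystander: tube stub on a dark plate, 104 x 101 x 57, on the table to the right. Origin: centre of its underside.
- mig_pliers: Bystander: pliers with red handles, 58 x 199 x 18, lying to the left. Origin: centre of its underside.
- offcut_flat_l: Bystander: dark flat steel offcut, 30 x 85 x 6, lying at the far left. Origin: centre of its underside.
- offcut_bar_o: Bystander: dark square bar, 16 x 95 x 16, lying between the two trays. Origin: centre of its underside.

How it is judged:
By the outcome, as a careful person would: the job done as asked, in the order asked, and still so for the second after the job is handed in, with the robot touching nothing.
It also fails if it takes over 48 s, if anything falls off the work surface, if the arm or the gripper's body presses on something with over 40 N, if the wrist force passes 120 N, or if a joint passes its speed limit or range.

## Working session

There is one attempt and no reset: what is moved stays moved. The work goes in short steps, Python scripts to look and compute and a tool call to move; the robot and the scene stay as the last step left them, time stands still between calls to the robot, and variables do not carry over. Pictures are saved under pics/ and viewed, and the job is handed in when it is done.

Besides the shell and the picture viewer there is one more tool, called after "Call:" by a JSON object that holds its "op" and its "data". play_rows: Moves the arm, as the interface text tells. Its arguments: {"type":"object","properties":{"commands":{"type":"array"},"squeeze":{"type":"number"}},"required":["commands"]}

```bash
ls; mkdir -p pics; python3 - <<'E'
from cell import manip
import cv2,numpy as np
for n in("side","top"):
    p,d=manip.camera(n); cv2.imwrite(f"pics/{n}0.png",p[:,:,::-1]); np.savez(f"{n}0.npz",p=p,d=d)
    i=manip.camera_info(n); print(n,i)
print(manip.read_state())
E
```

```text
pics
side {'intrinsics': array([[413.10779582,   0.        , 280.1839842 ],
       [  0.        , 413.10779582, 211.64786519],
       [  0.        ,   0.        ,   1.        ]]), 'k1': 0.02880661063740089, 'camera_from_world': array([[ 9.94678015e-01,  1.02199981e-01,  1.30694474e-02,
        -5.42396262e+02],
       [-5.36479998e-02,  4.05440549e-01,  9.12545809e-01,
        -2.27967246e+01],
       [ 8.79632806e-02, -9.08390404e-01,  4.08765625e-01,
        -1.24847477e+03],
       [ 0.00000000e+00,  0.00000000e+00,  0.00000000e+00,
         1.00000000e+00]])}
top {'intrinsics': array([[545.24013187,   0.        , 284.89736581],
       [  0.        , 545.24013187, 211.54914663],
       [  0.        ,   0.        ,   1.        ]]), 'k1': 0.05127062171627795, 'camera_from_world': array([[ 2.49903508e-02, -9.99613293e-01,  1.21961654e-02,
        -3.90785053e+01],
       [ 9.84064063e-01,  2.67464278e-02,  1.75791208e-01,
        -5.59550437e+02],
       [-1.76049433e-01,  7.60872409e-03,  9.84351921e-01,
        -1.42695554e+03],
       [ 0.00000000e+00,  0.00000000e+00,  0.00000000e+00,
         1.00000000e+00]])}
{'clock': 0.1, 'joints': array([-1.24761300e+00,  3.00416587e-01,  1.52149752e+00, -2.09010531e-05,
        1.32068514e+00, -6.66199782e-02]), 'qd': array([ 1.12739960e-03, -3.89820990e-03, -1.56792171e-03, -1.89994581e-04,
       -4.46543670e-05, -6.61555765e-04]), 'effort': array([ 2.58793072e-03, -5.32640934e+01, -3.53280258e+01,  7.10396119e-02,
        2.35141284e-02, -7.20576213e-05]), 'eef_pos': array([ 208.91446918, -508.53608076,  204.95157398]), 'eef_rot': array([-3.14058694e+00, -4.68092456e-05,  3.89808464e-01]), 'wrist_force': array([-0.2743516 ,  0.52939563, -0.02950912]), 'moment': array([ 0.02997486,  0.04566634, -0.00773102]), 'finger_gap': 93.91041178819953}
```

View pics/top0.png

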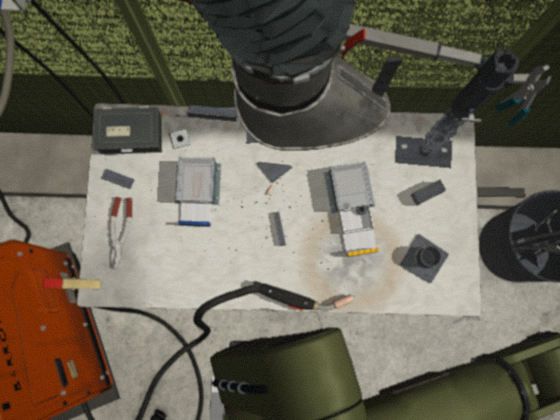

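View pics/side0.png

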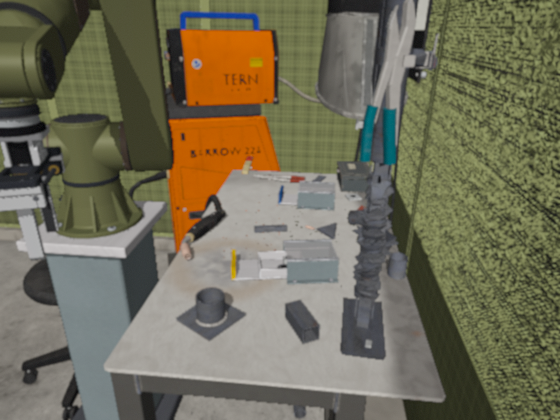

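```bash
cat > h.py <<'E'
import numpy as np,cv2
from cell import manip
def ray(n,uv):
    i=manip.camera_info(n);K=i["intrinsics"];k=i["k1"];T=i["camera_from_world"]
    p=cv2.undistortPoints(np.array(uv,float).reshape(-1,1,2),K,np.array([k,0,0,0.])).reshape(-1,2)
    d=np.c_[p[:,0],-p[:,1],-np.ones(len(p))]@T[:3,:3]
    c=-T[:3,:3].T@T[:3,3]
    return c,d
def onz(n,uv,z):
    c,d=ray(n,uv);return c+d*((z-c[2])/d[:,2])[:,None]
def proj(n,P):
    i=manip.camera_info(n);K=i["intrinsics"];k=i["k1"];T=i["camera_from_world"]
    q=np.c_[np.atleast_2d(P),np.ones(len(np.atleast_2d(P)))]@T.T
    s=np.c_[q[:,0],-q[:,1]]/(-q[:,2:3]);r=(s**2).sum(1,keepdims=True)
    s=s*(1+k*r);return s*K[0,0]+K[:2,2]
def masks(p,n=None):
    h=cv2.cvtColor(p,cv2.COLOR_RGB2HSV)
    return {"y":cv2.inRange(h,(18,150,120),(32,255,255)),"b":cv2.inRange(h,(108,130,50),(125,255,255))}
E
python3 - <<'E'
from h import *
for n in("top","side"):
    z=np.load(n+"0.npz");p=z["p"];d=z["d"]
    for c,m in masks(p).items():
        k,l,s,ce=cv2.connectedComponentsWithStats(m)
        for j in range(1,k):
            if s[j,4]<15: continue
            ys,xs=np.where(l==j)
            r=cv2.minAreaRect(np.c_[xs,ys].astype(np.float32))
            print(n,c,s[j],r,np.median(d[l==j]),onz(n,[r[0]],40).round(1), onz(n,cv2.boxPoints(r),40).round(0).tolist())
p=cv2.imread("pics/top0.png");cv2.imwrite("pics/t1.png",cv2.resize(p[140:270,150:410],None,fx=3,fy=3,interpolation=2))
p=cv2.imread("pics/side0.png");cv2.imwrite("pics/s1.png",cv2.resize(p[165:290,200:400],None,fx=4,fy=4,interpolation=2))
E
```

```text
top y [348 248  30   8 108] ((362.5135192871094, 251.58111572265625), (3.6167776584625244, 29.756216049194336), 80.53767395019531) 1469.6462 [[ 458.3 -236.2   40. ]] [[455.0, -196.0, 40.0], [471.0, -275.0, 40.0], [461.0, -277.0, 40.0], [446.0, -198.0, 40.0]]
top b [179 222  30   4  76] ((193.5, 223.5), (3.0, 29.0), 90.0) 1478.1968 [[522.6 221.9  40. ]] [[526.0, 261.0, 40.0], [528.0, 183.0, 40.0], [519.0, 183.0, 40.0], [517.0, 261.0, 40.0]]
side y [249  57  14  11 126] ((255.5, 62.0), (10.0, 13.0), 90.0) 1757.8733 [[-385.9 5441.3   40. ]] [[-661.0, 6465.0, 40.0], [-445.0, 6537.0, 40.0], [-175.0, 4657.0, 40.0], [-341.0, 4612.0, 40.0]]
side y [231 250   5  29 107] ((233.0, 264.0), (28.0, 4.0), 90.0) 948.6888 [[ 463.6 -268.4   40. ]] [[445.0, -205.0, 40.0], [455.0, -204.0, 40.0], [480.0, -325.0, 40.0], [471.0, -326.0, 40.0]]
side b [180  12  79  18 511] ((219.02273559570312, 20.317874908447266), (78.18204498291016, 16.39039421081543), 0.7742202281951904) 1774.0859 [[ 1.47703e+04 -5.99682e+04  4.00000e+01]] [[-18506.0, 56834.0, 40.0], [7317.0, -21453.0, 40.0], [3691.0, -21158.0, 40.0], [-9173.0, 63414.0, 40.0]]
```

```bash
sleep 1
```

```text
(no output)
```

View pics/t1.png

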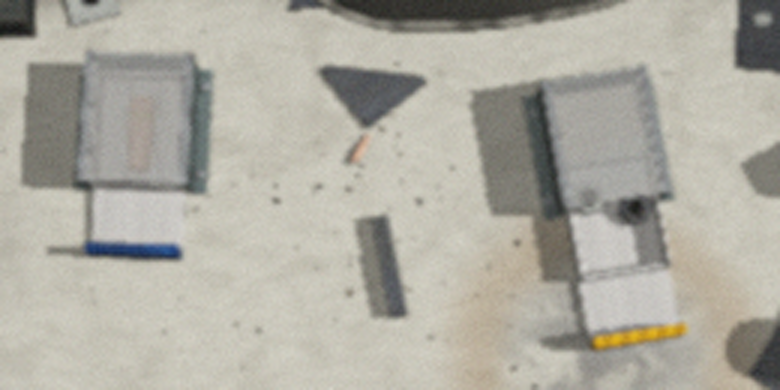

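View pics/s1.png

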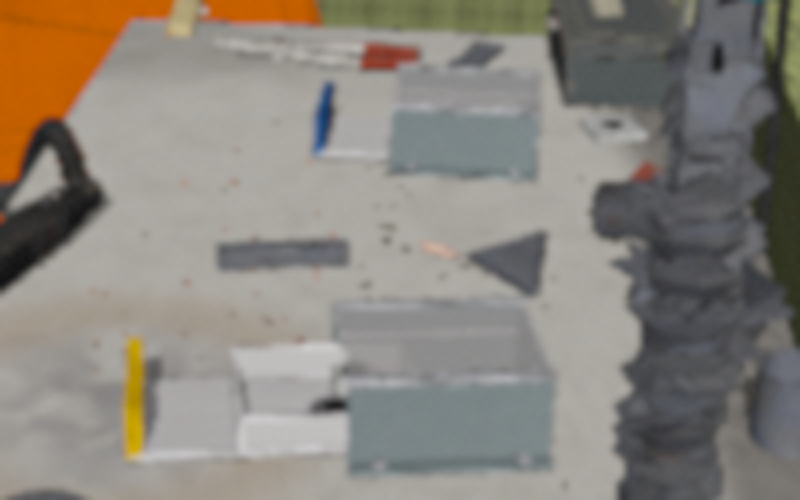

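```bash
python3 - <<'E'
from h import *
f=lambda L,z:onz("top",np.array([[150+u/3-.33,140+v/3-.33] for u,v in L]),z).round(1).tolist()
# cover corners FL FR BL BR
print("noz",f([(80,186),(194,186),(88,54),(193,56)],56))
print("nut",f([(565,210),(672,195),(540,83),(645,68)],56))
print("bar",f([(357,220),(383,214),(380,318),(406,316)],0),"stub", onz("top",[[425,258]],0))
z=np.load("top0.npz");p=z["p"];d=z["d"]
# subpixel lip line by weighted columns
h=cv2.cvtColor(p,cv2.COLOR_RGB2HSV)[:,:,1].astype(float)
for nm,c0,c1,r0,r1 in(("b",180,208,215,232),("y",350,376,243,262)):
    pts=[]
    for c in range(c0,c1):
        s=np.clip(h[r0:r1,c]-90,0,None)
        if s.sum()>0: pts.append((c,(s*np.arange(r0,r1)).sum()/s.sum(),))
    w=onz("top",pts,38); a=np.polyfit(w[:,1],w[:,0],1); print(nm,a,w[0].round(1),w[-1].round(1),w.mean(0).round(1))
E
```

```text
noz [[578.3, 268.6, 56.0], [581.2, 166.6, 56.0], [700.9, 268.5, 56.0], [701.9, 173.2, 56.0]]
nut [[568.3, -167.7, 56.0], [584.7, -264.0, 56.0], [685.5, -143.9, 56.0], [702.2, -239.7, 56.0]]
bar [[563.9, 20.4, 0.0], [570.3, -3.6, 0.0], [472.7, -3.6, 0.0], [475.2, -27.5, 0.0]] stub [[ 449.69719991 -414.37730751    0.        ]]
b [-2.84491559e-04  5.24330419e+02] [524.8 258.8  38. ] [524.  185.8  38. ] [524.3 222.3  38. ]
y [-1.86290262e-01  4.14248016e+02] [ 451.8 -202.8   38. ] [ 464.5 -270.2   38. ] [ 458.3 -236.5   38. ]
```

Call:
{"op": "play_rows", "data": {"commands": [{"wz": 5.7,"grip": 0},{"wz": 5.7,"grip": 0},{"x": 0.0258,"y": -0.022,"grip": 0},{"x": 0.0258,"y": -0.022,"grip": 0},{"x": 0.0258,"y": -0.022,"grip": 0},{"x": 0.0258,"y": -0.022,"grip": 0},{"x": 0.0258,"y": -0.022,"grip": 0},{"x": 0.0258,"y": -0.022,"grip": 0},{"x": 0.0258,"y": -0.022,"grip": 0},{"x": 0.0258,"y": -0.022,"grip": 0},{"x": 0.0258,"y": -0.022,"grip": 0},{"x": 0.0258,"y": -0.022,"grip": 0},{"grip": 0},{"grip": 0}]}}

```text
$.commands[0]: bad value
```

Call:
{"op": "play_rows", "data": {"commands": [{"x": 0,"y": 0,"z": 0,"wx": 0,"wy": 0,"wz": 5.7,"grip": 0},{"x": 0,"y": 0,"z": 0,"wx": 0,"wy": 0,"wz": 5.7,"grip": 0},{"x": 0.0258,"y": -0.022,"z": 0,"wx": 0,"wy": 0,"wz": 0,"grip": 0},{"x": 0.0258,"y": -0.022,"z": 0,"wx": 0,"wy": 0,"wz": 0,"grip": 0},{"x": 0.0258,"y": -0.022,"z": 0,"wx": 0,"wy": 0,"wz": 0,"grip": 0},{"x": 0.0258,"y": -0.022,"z": 0,"wx": 0,"wy": 0,"wz": 0,"grip": 0},{"x": 0.0258,"y": -0.022,"z": 0,"wx": 0,"wy": 0,"wz": 0,"grip": 0},{"x": 0.0258,"y": -0.022,"z": 0,"wx": 0,"wy": 0,"wz": 0,"grip": 0},{"x": 0.0258,"y": -0.022,"z": 0,"wx": 0,"wy": 0,"wz": 0,"grip": 0},{"x": 0.0258,"y": -0.022,"z": 0,"wx": 0,"wy": 0,"wz": 0,"grip": 0},{"x": 0.0258,"y": -0.022,"z": 0,"wx": 0,"wy": 0,"wz": 0,"grip": 0},{"x": 0.0258,"y": -0.022,"z": 0,"wx": 0,"wy": 0,"wz": 0,"grip": 0},{"x": 0,"y": 0,"z": 0,"wx": 0,"wy": 0,"wz": 0,"grip": 0},{"x": 0,"y": 0,"z": 0,"wx": 0,"wy": 0,"wz": 0,"grip": 0}]}}

```text
clock: 1.85
eef_pos: [420.2, -244.1, 205.3]
eef_rot: [-3.141, 0.0, 0.191]
wrist_force: [-0.7, -0.9, -0.2]
finger_gap: 0.3
```

Call:
{"op": "play_rows", "data": {"commands": [{"x": 0,"y": 0,"z": 0.03,"wx": 0,"wy": 0,"wz": 0,"grip": 0},{"x": 0,"y": 0,"z": 0.03,"wx": 0,"wy": 0,"wz": 0,"grip": 0},{"x": 0,"y": 0,"z": 0.03,"wx": 0,"wy": 0,"wz": 0,"grip": 0},{"x": 0,"y": 0,"z": 0.03,"wx": 0,"wy": 0,"wz": 0,"grip": 0},{"x": 0,"y": 0,"z": 0.025,"wx": 0,"wy": 0,"wz": 0,"grip": 0}]}}

```text
clock: 2.48
eef_pos: [419.7, -244.6, 59.3]
eef_rot: [-3.141, 0.0, 0.189]
wrist_force: [0.3, -0.6, -0.9]
finger_gap: 0.6
```

```bash
python3 - <<'E'
from h import *
for n in("side","top"):
    p,d=manip.camera(n); np.savez(f"{n}2.npz",p=p,d=d)
    q=p[165:305,180:380] if n=="side" else p[140:320,240:440]
    cv2.imwrite(f"pics/{n}2.png",cv2.resize(q[:,:,::-1],None,fx=3,fy=3,interpolation=2))
print(onz("top",[[344,301],[270,290]],10), manip.read_state()["eef_pos"])
E
```

```text
[[ 326.41450145 -190.55526215   10.        ]
 [ 350.57292761   10.16738182   10.        ]] [ 418.90043451 -243.8599621    58.35728834]
```

View pics/side2.png

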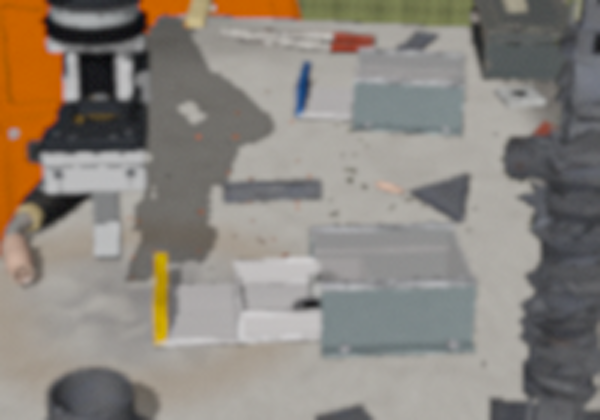

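View pics/top2.png

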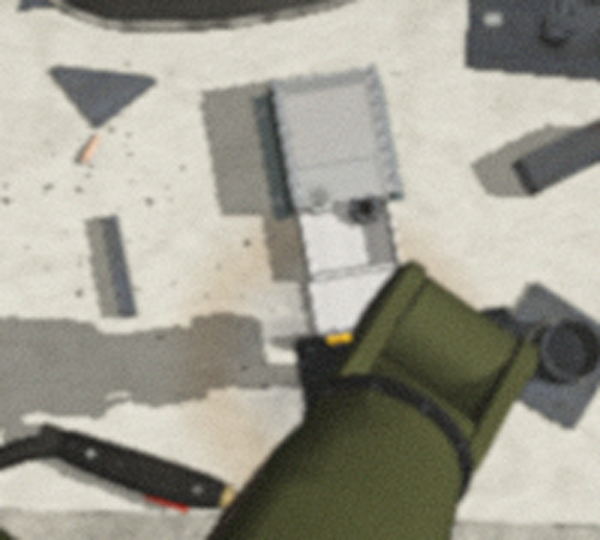

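Call:
{"op": "play_rows", "data": {"commands": [{"x": 0,"y": 0,"z": 0.02,"wx": 0,"wy": 0,"wz": 0,"grip": 0},{"x": 0,"y": 0,"z": 0.02,"wx": 0,"wy": 0,"wz": 0,"grip": 0},{"x": 0.006,"y": 0,"z": 0,"wx": 0,"wy": 0,"wz": 0,"grip": 0},{"x": 0.006,"y": 0,"z": 0,"wx": 0,"wy": 0,"wz": 0,"grip": 0},{"x": 0.006,"y": 0,"z": 0,"wx": 0,"wy": 0,"wz": 0,"grip": 0},{"x": 0.004,"y": 0,"z": 0,"wx": 0,"wy": 0,"wz": 0,"grip": 0},{"x": 0.004,"y": 0,"z": 0,"wx": 0,"wy": 0,"wz": 0,"grip": 0},{"x": 0.004,"y": 0,"z": 0,"wx": 0,"wy": 0,"wz": 0,"grip": 0},{"x": 0.005,"y": 0,"z": 0,"wx": 0,"wy": 0,"wz": 0,"grip": 0},{"x": 0.005,"y": 0,"z": 0,"wx": 0,"wy": 0,"wz": 0,"grip": 0},{"x": 0.005,"y": 0,"z": 0,"wx": 0,"wy": 0,"wz": 0,"grip": 0},{"x": 0.005,"y": 0,"z": 0,"wx": 0,"wy": 0,"wz": 0,"grip": 0}]}}

```text
clock: 4.08
eef_pos: [470.0, -234.3, 20.4]
eef_rot: [-3.142, 0.0, 0.191]
wrist_force: [-2.2, -1.6, 1.0]
finger_gap: 0.4
```

Call:
{"op": "play_rows", "data": {"commands": [{"x": 0.005,"y": 0,"z": 0,"wx": 0,"wy": 0,"wz": 0,"grip": 0},{"x": 0.005,"y": 0,"z": 0,"wx": 0,"wy": 0,"wz": 0,"grip": 0},{"x": 0.005,"y": 0,"z": 0,"wx": 0,"wy": 0,"wz": 0,"grip": 0},{"x": 0.005,"y": 0,"z": 0,"wx": 0,"wy": 0,"wz": 0,"grip": 0},{"x": 0.004,"y": 0,"z": 0,"wx": 0,"wy": 0,"wz": 0,"grip": 0},{"x": 0.003,"y": 0,"z": 0,"wx": 0,"wy": 0,"wz": 0,"grip": 0}]}}

```text
clock: 4.82
eef_pos: [496.4, -229.2, 20.4]
eef_rot: [3.142, 0.0, 0.191]
wrist_force: [-2.1, -2.0, 1.3]
finger_gap: 0.6
```

```bash
python3 - <<'E'
from h import *
for n in("side","top"):
    p,d=manip.camera(n); np.savez(f"{n}3.npz",p=p,d=d)
    q=p[165:305,180:380] if n=="side" else p[140:320,240:440]
    cv2.imwrite(f"pics/{n}3.png",cv2.resize(q[:,:,::-1],None,fx=3,fy=3,interpolation=2))
E
```

```text
(no output)
```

View pics/side3.png

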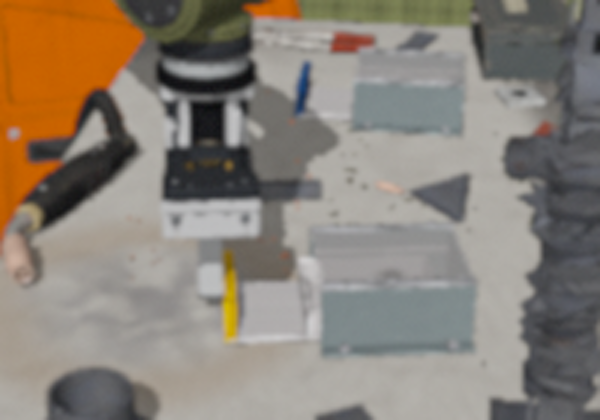

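Call:
{"op": "play_rows", "data": {"commands": [{"x": 0.003,"y": 0,"z": 0,"wx": 0,"wy": 0,"wz": 0,"grip": 0},{"x": 0.003,"y": 0,"z": 0,"wx": 0,"wy": 0,"wz": 0,"grip": 0},{"x": 0.003,"y": 0,"z": 0,"wx": 0,"wy": 0,"wz": 0,"grip": 0},{"x": 0.002,"y": 0,"z": 0,"wx": 0,"wy": 0,"wz": 0,"grip": 0},{"x": 0.002,"y": 0,"z": 0,"wx": 0,"wy": 0,"wz": 0,"grip": 0}]}}

```text
clock: 5.55
eef_pos: [509.0, -226.6, 20.3]
eef_rot: [-3.141, 0.0, 0.191]
wrist_force: [-2.4, -0.1, -0.1]
finger_gap: 0.6
```

Call:
{"op": "play_rows", "data": {"commands": [{"x": 0.0015,"y": 0,"z": 0,"wx": 0,"wy": 0,"wz": 0,"grip": 0},{"x": 0.0015,"y": 0,"z": 0,"wx": 0,"wy": 0,"wz": 0,"grip": 0}]}}

```text
clock: 5.8
eef_pos: [509.8, -226.4, 20.3]
eef_rot: [-3.14, 0.005, 0.191]
wrist_force: [-25.8, -4.0, 13.7]
finger_gap: 0.7
```

Call:
{"op": "play_rows", "data": {"commands": [{"x": 0.001,"y": 0,"z": 0,"wx": 0,"wy": 0,"wz": 0,"grip": 0},{"x": 0.001,"y": 0,"z": 0,"wx": 0,"wy": 0,"wz": 0,"grip": 0}]}}

```text
clock: 6.05
eef_pos: [509.9, -226.4, 20.3]
eef_rot: [-3.139, 0.009, 0.191]
wrist_force: [-39.2, -5.9, 22.3]
finger_gap: 0.5
```

Call:
{"op": "play_rows", "data": {"commands": [{"x": -0.015,"y": 0,"z": 0,"wx": 0,"wy": 0,"wz": 0,"grip": 0},{"x": -0.02,"y": 0,"z": 0,"wx": 0,"wy": 0,"wz": 0,"grip": 0},{"x": 0,"y": 0,"z": -0.03,"wx": 0,"wy": 0,"wz": 0,"grip": 0},{"x": 0,"y": 0,"z": -0.03,"wx": 0,"wy": 0,"wz": 0,"grip": 0},{"x": 0,"y": 0,"z": -0.03,"wx": 0,"wy": 0,"wz": 0,"grip": 0},{"x": 0,"y": 0,"z": -0.03,"wx": 0,"wy": 0,"wz": 5.1,"grip": 0},{"x": 0,"y": 0,"z": -0.02,"wx": 0,"wy": 0,"wz": 5.1,"grip": 0},{"x": 0,"y": -0.035,"z": 0,"wx": 0,"wy": 0,"wz": 0,"grip": 0},{"x": 0,"y": -0.035,"z": 0,"wx": 0,"wy": 0,"wz": 0,"grip": 0},{"x": 0,"y": -0.035,"z": 0,"wx": 0,"wy": 0,"wz": 0,"grip": 0},{"x": 0,"y": -0.035,"z": 0,"wx": 0,"wy": 0,"wz": 0,"grip": 0},{"x": 0,"y": -0.035,"z": 0,"wx": 0,"wy": 0,"wz": 0,"grip": 0},{"x": 0,"y": -0.035,"z": 0,"wx": 0,"wy": 0,"wz": 0,"grip": 0},{"x": 0,"y": -0.02,"z": 0,"wx": 0,"wy": 0,"wz": 0,"grip": 0},{"x": 0,"y": 0,"z": 0,"wx": 0,"wy": 0,"wz": 0,"grip": 0}]}}

```text
clock: 7.92
eef_pos: [476.7, -1.6, 160.7]
eef_rot: [-3.141, -0.001, 0.015]
wrist_force: [0.1, -1.1, -0.7]
finger_gap: 0.2
```

```bash
python3 - <<'E'
from h import *
for n in("side","top"):
    p,d=manip.camera(n); np.savez(f"{n}4.npz",p=p,d=d)
    q=p[165:305,180:380] if n=="side" else p[130:320,150:410]
    cv2.imwrite(f"pics/{n}4.png",cv2.resize(q[:,:,::-1],None,fx=3,fy=3,interpolation=2))
E
```

```text
(no output)
```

View pics/side4.png

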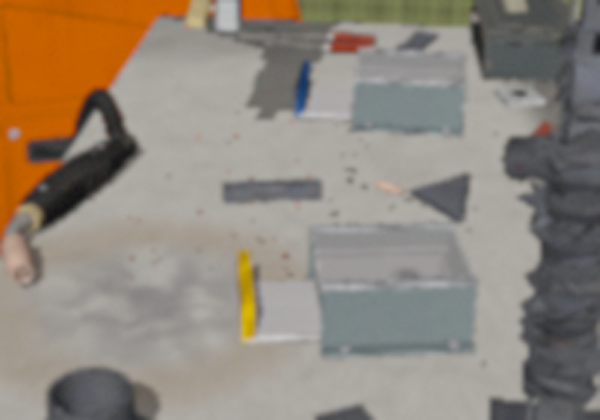

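View pics/top4.png

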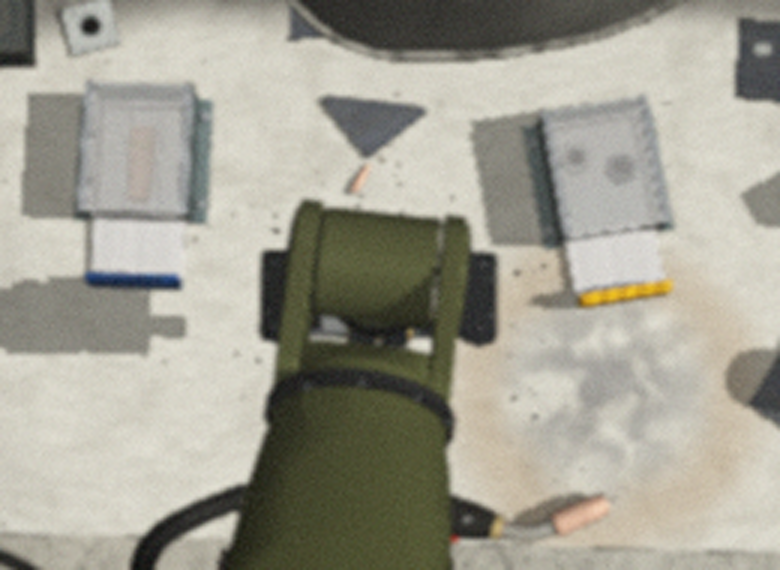

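Call:
{"op": "play_rows", "data": {"commands": [{"x": 0.01,"y": -0.028,"z": 0,"wx": 0,"wy": 0,"wz": 0,"grip": 0},{"x": 0.01,"y": -0.028,"z": 0,"wx": 0,"wy": 0,"wz": 0,"grip": 0},{"x": 0.01,"y": -0.028,"z": 0,"wx": 0,"wy": 0,"wz": 0,"grip": 0},{"x": 0.01,"y": -0.028,"z": 0,"wx": 0,"wy": 0,"wz": 0,"grip": 0},{"x": 0.01,"y": -0.028,"z": 0,"wx": 0,"wy": 0,"wz": 0,"grip": 0},{"x": 0.01,"y": -0.028,"z": 0,"wx": 0,"wy": 0,"wz": 0,"grip": 0},{"x": 0.01,"y": -0.028,"z": 0,"wx": 0,"wy": 0,"wz": 0,"grip": 0},{"x": 0.01,"y": -0.028,"z": 0,"wx": 0,"wy": 0,"wz": 0,"grip": 0},{"x": 0,"y": 0,"z": 0.02,"wx": 0,"wy": 0,"wz": 0,"grip": 0},{"x": 0,"y": 0,"z": 0.03,"wx": 0,"wy": 0,"wz": 0,"grip": 0},{"x": 0,"y": 0,"z": 0.03,"wx": 0,"wy": 0,"wz": 0,"grip": 0},{"x": 0,"y": 0,"z": 0.015,"wx": 0,"wy": 0,"wz": 0,"grip": 0},{"x": 0,"y": 0,"z": 0,"wx": 0,"wy": 0,"wz": 0,"grip": 0}]}}

```text
clock: 9.65
eef_pos: [553.7, 222.0, 64.9]
eef_rot: [3.141, 0.001, 0.012]
wrist_force: [1.2, -0.4, -0.1]
finger_gap: 0.6
```

```bash
python3 - <<'E'
from h import *
for n in("side","top"):
    p,d=manip.camera(n); np.savez(f"{n}5.npz",p=p,d=d)
    q=p[125:225,250:370] if n=="side" else p[130:320,150:410]
    cv2.imwrite(f"pics/{n}5.png",cv2.resize(q[:,:,::-1],None,fx=5 if n=="side" else 3,fy=5 if n=="side" else 3,interpolation=2))
s=manip.read_state();P=s["eef_pos"];print(P,proj("side",P)) 
E
```

```text
[554.35554893 222.46055732  66.52175889] [[289.98701383 182.08240237]]
```

View pics/side5.png

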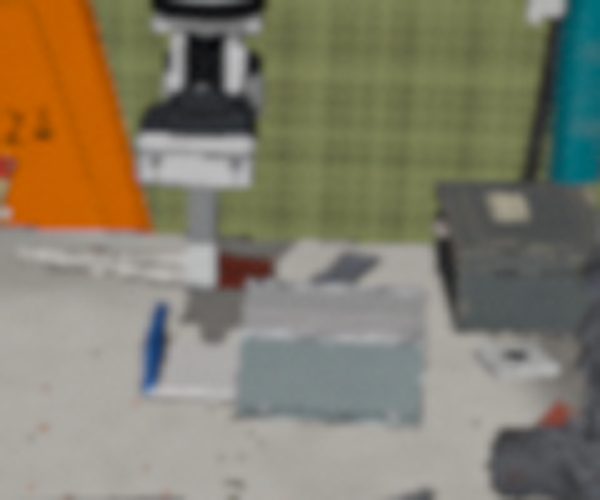

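View pics/top5.png

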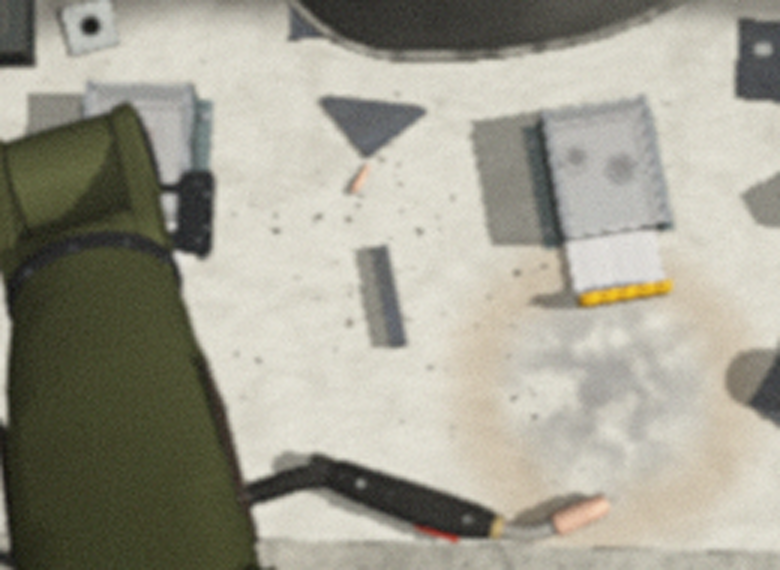

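Call:
{"op": "play_rows", "data": {"commands": [{"x": 0,"y": 0,"z": 0.02,"wx": 0,"wy": 0,"wz": 0,"grip": 0},{"x": 0,"y": 0,"z": 0.015,"wx": 0,"wy": 0,"wz": 0,"grip": 0},{"x": 0,"y": 0,"z": 0.01,"wx": 0,"wy": 0,"wz": 0,"grip": 0},{"x": 0,"y": 0,"z": 0,"wx": 0,"wy": 0,"wz": 0,"grip": 0}]}}

```text
clock: 10.25
eef_pos: [553.5, 222.5, 20.1]
eef_rot: [3.141, 0.001, 0.013]
wrist_force: [-0.8, 0.7, -0.2]
finger_gap: 0.9
```

Call:
{"op": "play_rows", "data": {"commands": [{"x": -0.003,"y": 0,"z": 0,"wx": 0,"wy": 0,"wz": 0,"grip": 0},{"x": -0.004,"y": 0,"z": 0,"wx": 0,"wy": 0,"wz": 0,"grip": 0},{"x": -0.004,"y": 0,"z": 0,"wx": 0,"wy": 0,"wz": 0,"grip": 0},{"x": -0.003,"y": 0,"z": 0,"wx": 0,"wy": 0,"wz": 0,"grip": 0},{"x": -0.003,"y": 0,"z": 0,"wx": 0,"wy": 0,"wz": 0,"grip": 0},{"x": -0.003,"y": 0,"z": 0,"wx": 0,"wy": 0,"wz": 0,"grip": 0},{"x": -0.003,"y": 0,"z": 0,"wx": 0,"wy": 0,"wz": 0,"grip": 0}]}}

```text
clock: 11.12
eef_pos: [530.7, 222.4, 20.6]
eef_rot: [-3.141, -0.001, 0.013]
wrist_force: [2.2, 1.6, 0.5]
finger_gap: 0.4
```

Call:
{"op": "play_rows", "data": {"commands": [{"x": -0.004,"y": 0,"z": 0,"wx": 0,"wy": 0,"wz": 0,"grip": 0},{"x": -0.004,"y": 0,"z": 0,"wx": 0,"wy": 0,"wz": 0,"grip": 0},{"x": -0.004,"y": 0,"z": 0,"wx": 0,"wy": 0,"wz": 0,"grip": 0},{"x": -0.004,"y": 0,"z": 0,"wx": 0,"wy": 0,"wz": 0,"grip": 0},{"x": -0.004,"y": 0,"z": 0,"wx": 0,"wy": 0,"wz": 0,"grip": 0},{"x": -0.004,"y": 0,"z": 0,"wx": 0,"wy": 0,"wz": 0,"grip": 0},{"x": -0.004,"y": 0,"z": 0,"wx": 0,"wy": 0,"wz": 0,"grip": 0},{"x": -0.004,"y": 0,"z": 0,"wx": 0,"wy": 0,"wz": 0,"grip": 0},{"x": -0.004,"y": 0,"z": 0,"wx": 0,"wy": 0,"wz": 0,"grip": 0},{"x": -0.004,"y": 0,"z": 0,"wx": 0,"wy": 0,"wz": 0,"grip": 0},{"x": -0.004,"y": 0,"z": 0,"wx": 0,"wy": 0,"wz": 0,"grip": 0},{"x": -0.004,"y": 0,"z": 0,"wx": 0,"wy": 0,"wz": 0,"grip": 0},{"x": -0.003,"y": 0,"z": 0,"wx": 0,"wy": 0,"wz": 0,"grip": 0},{"x": -0.003,"y": 0,"z": 0,"wx": 0,"wy": 0,"wz": 0,"grip": 0}]}}

```text
clock: 12.88
eef_pos: [476.5, 221.6, 20.4]
eef_rot: [3.142, 0.0, 0.013]
wrist_force: [2.2, 2.1, -0.2]
finger_gap: 0.5
```

```bash
python3 - <<'E'
from h import *
for n in("side",):
    p,d=manip.camera(n); np.savez(f"{n}6.npz",p=p,d=d)
    q=p[125:225,250:370]
    cv2.imwrite(f"pics/{n}6.png",cv2.resize(q[:,:,::-1],None,fx=5,fy=5,interpolation=2))
E
```

```text
(no output)
```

View pics/side6.png

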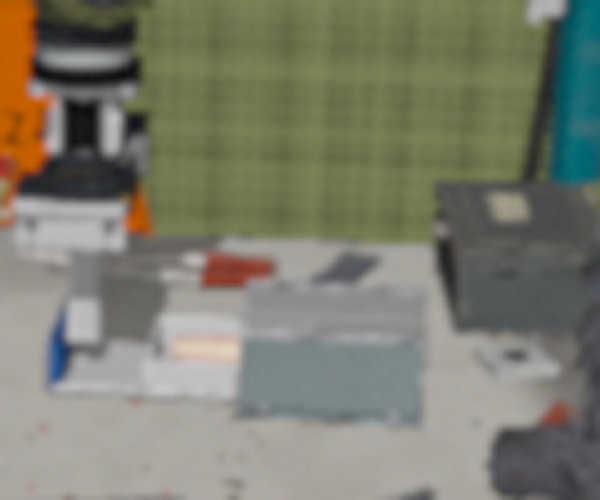

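Call:
{"op": "play_rows", "data": {"commands": [{"x": -0.003,"y": 0,"z": 0,"wx": 0,"wy": 0,"wz": 0,"grip": 0},{"x": -0.003,"y": 0,"z": 0,"wx": 0,"wy": 0,"wz": 0,"grip": 0},{"x": -0.002,"y": 0,"z": 0,"wx": 0,"wy": 0,"wz": 0,"grip": 0}]}}

```text
clock: 13.3
eef_pos: [468.5, 221.5, 20.4]
eef_rot: [-3.142, 0.0, 0.013]
wrist_force: [1.4, 0.8, -1.2]
finger_gap: 0.1
```

Call:
{"op": "play_rows", "data": {"commands": [{"x": -0.0015,"y": 0,"z": 0,"wx": 0,"wy": 0,"wz": 0,"grip": 0},{"x": -0.0015,"y": 0,"z": 0,"wx": 0,"wy": 0,"wz": 0,"grip": 0}]}}

```text
clock: 13.55
eef_pos: [467.6, 221.5, 20.7]
eef_rot: [-3.141, -0.005, 0.013]
wrist_force: [22.2, 1.8, -14.9]
finger_gap: 0.6
```

Call:
{"op": "play_rows", "data": {"commands": [{"x": -0.0015,"y": 0,"z": 0,"wx": 0,"wy": 0,"wz": 0,"grip": 0}]}}

```text
clock: 13.68
eef_pos: [467.5, 221.5, 20.7]
eef_rot: [-3.14, -0.008, 0.013]
wrist_force: [32.3, 0.4, -23.3]
finger_gap: 0.3
```

Call:
{"op": "play_rows", "data": {"commands": [{"x": 0.008,"y": 0,"z": 0,"wx": 0,"wy": 0,"wz": 0,"grip": 0},{"x": 0.012,"y": 0,"z": 0,"wx": 0,"wy": 0,"wz": 0,"grip": 0},{"x": 0,"y": 0,"z": 0,"wx": 0,"wy": 0,"wz": 0,"grip": 0},{"x": 0,"y": 0,"z": -0.02,"wx": 0,"wy": 0,"wz": 0,"grip": 0},{"x": 0,"y": 0,"z": -0.03,"wx": 0,"wy": 0,"wz": 0,"grip": 0},{"x": 0,"y": 0,"z": -0.04,"wx": 0,"wy": 0,"wz": 0,"grip": 0},{"x": 0,"y": 0,"z": -0.04,"wx": 0,"wy": 0,"wz": 0,"grip": 0},{"x": 0,"y": 0.03,"z": -0.02,"wx": 0,"wy": 0,"wz": 0,"grip": 0},{"x": 0,"y": 0.035,"z": 0,"wx": 0,"wy": 0,"wz": 0,"grip": 0},{"x": 0,"y": 0.035,"z": 0,"wx": 0,"wy": 0,"wz": 0,"grip": 0},{"x": 0,"y": 0.035,"z": 0,"wx": 0,"wy": 0,"wz": 0,"grip": 0},{"x": 0,"y": 0.035,"z": 0,"wx": 0,"wy": 0,"wz": 0,"grip": 0},{"x": 0,"y": 0.035,"z": 0,"wx": 0,"wy": 0,"wz": 0,"grip": 0},{"x": 0,"y": 0,"z": 0,"wx": 0,"wy": 0,"wz": 0,"grip": 0}]}}

```text
clock: 15.42
eef_pos: [486.5, 15.2, 170.3]
eef_rot: [3.142, 0.001, 0.01]
wrist_force: [0.2, -0.3, -0.5]
finger_gap: 0.6
```

```bash
python3 - <<'E'
from h import *
for n in("side","top"):
    p,d=manip.camera(n); np.savez(f"{n}7.npz",p=p,d=d)
    q=p[125:285,220:380] if n=="side" else p[130:320,150:410]
    f=3.5 if n=="side" else 3
    cv2.imwrite(f"pics/{n}7.png",cv2.resize(q[:,:,::-1],None,fx=f,fy=f,interpolation=2))
for t in("0","4","7"):
  h=cv2.cvtColor(np.load(f"top{t}.npz")["p"],cv2.COLOR_RGB2HSV)
  for nm,lo,hi,box in(("b",(105,90,40),(128,255,255),(170,215,215,270)),("y",(15,110,100),(35,255,255),(340,230,385,262))):
    m=cv2.inRange(h,lo,hi);ys,xs=np.where(m[box[1]:box[3],box[0]:box[2]])
    if len(xs):print(t,nm,len(xs),onz("top",[[xs.mean()+box[0],ys.mean()+box[1]]],38).round(1))
E
```

```text
0 b 104 [[524.1 220.8  38. ]]
0 y 139 [[ 458.1 -235.4   38. ]]
4 b 99 [[524.4 222.7  38. ]]
4 y 21 [[ 515.2 -197.3   38. ]]
7 b 94 [[453.5 222.   38. ]]
7 y 20 [[ 515.3 -197.    38. ]]
```

View pics/side7.png

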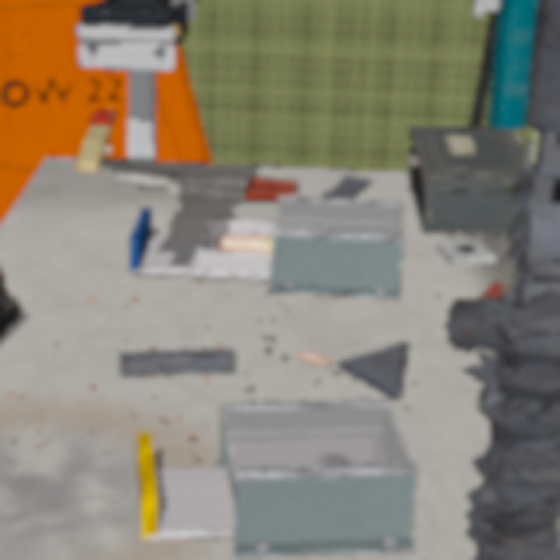

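View pics/top7.png

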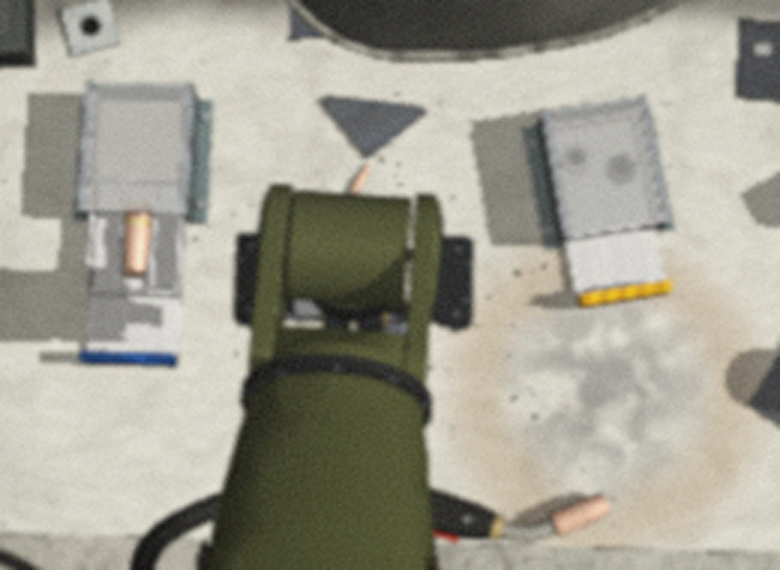

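```bash
python3 -c "
from cell import manip
print(manip.sign_off())"
```

```text
the job is handed in; nothing more can be done
None
```

I pushed the yellow-lipped nut tray fully shut first. Then I hooked the shut fingertips behind the blue lip without pinching it, drew the nozzle tray out to its stop, and handed the job in at about 15.5 s.

- **Nut tray:** it met its stop firmly. Force rose from about 2 N to about 40 N (about 45 N with the upward part, against limits of 40 N for the arm or gripper body and 120 N at the wrist). Only the fingertips were touching.
- **Nozzle tray:** it also met its stop firmly, at about 32 N (about 40 N with the downward part), with almost no further movement.
- **Last pictures:** the nozzle lies in its tray and both nuts lie in theirs, under the cover. The bystanders I could see looked unmoved, though I did not measure them, and parts of the table were outside the last views. The gripper was clear of everything.
- **A small disagreement:** the cameras put the blue lip's travel at about 71 mm, and lip to box front gives about 71.5 mm out instead of 75 mm. Comparing the two lip-to-cover gaps before the pull suggests the tray started about 4 mm out, which would make it the full 75 mm. That is within my measuring error, so I relied on the firm stop.

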